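# Strip a gear stack into its inspection nests

## Task

Take the stack of gearbox parts apart from the top down, one part at a time, and set each part flat in the round nest made for it: the smallest part in the smallest nest, and so on up to the big gear in the largest nest. These are precision parts, so set them down gently, do not drop them, and let go of each. Leave the bottle and the mallet where they are.

Things in the scene. Friction and masses are not known exactly. Their poses are not given: they have to be found in the camera images.
- sleeve_centre (a point): Loose plain smooth steel sleeve (a short tube), 30 mm outside diameter and 30 mm high, 0.1 to 0.16 kg; the smallest part, on top of the stack. The point is at its centre, half-way up (15 mm above its flat underside); z is its axis, up. It is only held by its weight on the flat face below; grip it across its outside diameter.
- bearing_centre (a point): Loose steel ball bearing, two plain rings with a ring of balls between them, 42 mm outside diameter and 30 mm high, 0.18 to 0.29 kg; second from the top. The point is at its centre, half-way up (15 mm above its flat underside); z is its axis, up. It is only held by its weight on the flat face below; grip it across its outside diameter.
- small_gear_centre (a point): Loose small toothed steel gear, 20 teeth, 54 mm outside diameter and 30 mm high, 0.29 to 0.47 kg; third from the top. The point is at its centre, half-way up (15 mm above its flat underside); z is its axis, up. It is only held by its weight on the flat face below; grip it across its outside diameter.
- big_gear_centre (a point): Loose large toothed steel gear, 32 teeth, 66 mm outside diameter and 30 mm high, 0.4 to 0.65 kg; the bottom part, standing on a fixed square steel plate 100 mm wide and 8 mm high. The point is at its centre, half-way up (15 mm above its flat underside); z is its axis, up. It is only held by its weight on the flat face below; grip it across its outside diameter.
- nest_sleeve_floor (a point): Fixed shallow round grey plastic nest on the bench: the smallest nest, for the sleeve. Inside diameter 46 mm, outside 54 mm; flat floor 3 mm above the bench, rim 3 mm higher than the floor. The point is the centre of its floor, z up. All four nests look alike but for size.
- nest_bearing_floor (a point): Fixed shallow round grey plastic nest on the bench: the second smallest nest, for the bearing. Inside diameter 61 mm, outside 69 mm; flat floor 3 mm above the bench, rim 3 mm higher than the floor. The point is the centre of its floor, z up. All four nests look alike but for size.
- nest_small_gear_floor (a point): Fixed shallow round grey plastic nest on the bench: the second largest nest, for the small gear. Inside diameter 76 mm, outside 84 mm; flat floor 3 mm above the bench, rim 3 mm higher than the floor. The point is the centre of its floor, z up. All four nests look alike but for size.
- nest_big_gear_floor (a point): Fixed shallow round grey plastic nest on the bench: the largest nest, for the big gear. Inside diameter 92 mm, outside 100 mm; flat floor 3 mm above the bench, rim 3 mm higher than the floor. The point is the centre of its floor, z up. All four nests look alike but for size.
- bottle_centre (a point): Bystander: clear capped bottle, 64 mm diameter, 190 mm high, standing on the bench to the left of the work. The point is half-way up. Not to be disturbed.
- mallet_head (a point): Bystander: mallet with a black head 56 mm thick and 90 mm long and a wooden handle, lying on the bench to the right of the work, handle 230 mm long from the head along its own -x. The point is the centre of the head. Not to be disturbed.
There are look-alikes about, which are no part of the job. What is shaped like the part that bears big_gear_centre but brown or red is not meant.

How it is judged:
By the outcome, as a careful person would: the job done as asked, in the order asked, and still so for the second after the job is handed in, with the robot touching nothing.
It also fails if it takes over 96 s, if anything falls off the work surface, if the arm or the gripper's body presses on something with over 40 N, if the wrist force passes 120 N, or if a joint passes its speed limit or range.

## Robot

A 7-joint arm with a two-finger parallel gripper is mounted at the origin on the work surface. World frame = base frame: x ahead of the robot, y to its left, z up, the work surface at z = 0. Lengths are in m, angles in rad, forces in N, time in s.
With the tool pointing down it reaches from about 0.4 to 0.85 m from the base axis. Payload 10.4 kg.
Tool frame: the origin (TCP) lies midway between the tips of the shut fingers; the grasp point (between the pads) lies 19 mm behind it; z points along the fingers, y is the line along which they close (so a half turn about z gives the same grasp; the last joint's range is limited). The gripper opens to 87 mm and grips with 3 to 60 N. Pads are 19 mm wide; open, the fingers measure 117 mm over their backs; the gripper's body (75 mm by 190 mm) begins 51 mm behind the grasp point.
Start: joints at [1.272, 0.332, -0.065, 1.46, 0.022, 1.35, -0.088], TCP at [0.17, -0.601, 0.188] pointing down, gripper open.
Joint ranges: [-2.6, 2.6], [-0.5, 2.12], [-1.47, 1.34], [0.16, 2.42], [-1.27, 4.41], [0.06, 2.06], [-2.6, 2.6]. Speed limits (rad/s): [2.22, 2.22, 2.79, 2.79, 3.14, 3.14, 3.14].

## Interface

Orientations are given as a unit quaternion [x, y, z, w].
In Python, from bench import r gives the robot as it stands.
- The arm moves only by the tool arm_command, never from a script. Its arguments are lists of equal length, an entry for each row: "xyz": the shift along the world's x, y, z in m, a list of three; "rot": the turn, a rotation vector about the world's x, y, z in rad, a list of three. In form: {"xyz": [[tx, ty, tz], ...], "rot": [[ax, ay, az], ...]}. A call has 1 to 20 rows; each row is the pose to reach, as a shift and turn from the pose commanded when the call began; what a row does not reach only later rows make up. A row lasts 1/12 s, in which the tool goes at most 41.7 mm and 7.16 degrees, less where a joint would pass 70% of its speed; a pose out of reach is approached as far as the arm can. A call with a gripper value outside its range is refused whole. "grip" is the opening, from 0 (shut) to 1 (fully open), set as the call begins (left out, the last holds). The fingers move at their own pace and stop on an object; "squeeze" is the grip in N (left out, the last holds). Time passes only in rows, so rows that repeat a pose let the fingers close. It gives the time, the measured TCP pose, the force, the opening and the grip force at its end, in the units of the state.
- r.read_state(): the state, without advancing time (a new reading comes with each control period).
- r.camera(name): name is "side" or "top"; returns the picture (384x512x3 uint8, red, green, blue); there is no depth.
- r.camera_model(name): a dict with "fx", "fy", "cx", "cy" (pixels), "k1" (the pictures are not rectified: a ray, as slopes to the right and down, at radius r is drawn at 1 + k1 r^2 times it, then the intrinsics apply), "T" (4x4, takes a point from camera to world coordinates). Camera axes: x right, y up, looking along -z (the intrinsics and any distortion apply to the point x, -y, -z); pixel columns grow to the right and rows downward; lengths in m; the calibration is good to about 2 mm. A picture is of the moment at which its call begins. camera_model takes no time and is no camera call.
- r.close_job(): hands the job in; it is judged then, once.
Trained networks look in the newest picture that a camera, given by its name, has taken for a name from the list of things; names that differ only in an ending like _2 or _b are one class to them, and where a whole thing is asked for, a point or a joint stands for the part that bears it (a point fixed in the world has none). Each returns a list of dicts, best first, with "conf" (0 to 1); they miss things now and then, are a little off and sometimes report something else, mostly with a low value. They report only what shows in the picture. A call takes as long as a camera call. They do not tell look-alikes from the thing itself.
- r.look_for(label, camera): "at" ([x, y, z] in m, in the coordinates of the camera as it stood for that picture, good to about 4 mm: the middle of the surface that is visible of it).
- r.spot_point(label, camera): "at" ([x, y, z] in m, in the coordinates of the camera as it stood for that picture, good to about 4 mm: a listed point, or the origin of a listed thing).
The state is a dict: "time": time; "joint_positions": joint angles; "joint_vel": joint speeds; "joint_torque": joint torques, N m; "ee_pos": TCP position; "eef_rot": TCP orientation; "ft_force": force on the tool from outside, world axes, zero at the start; "torque": the same for the moment, N m; "width": finger opening in m; "grip_force": force on a finger pad.
Only numpy, scipy, OpenCV 4.12 (cv2) and the standard library are available. Lean on these libraries where they do the work, as an engineer would, in place of code of your own. Each camera call takes 0.05 s, during which the arm holds its last target. There are 200 camera calls.

## Working session

There is one attempt and no reset: what is moved stays moved. The work goes in short steps, Python scripts to look and compute and a tool call to move; the robot and the scene stay as the last step left them, time stands still between calls to the robot, and variables do not carry over. Pictures are saved under pics/ and viewed, at most 14 in all, crops included, and the job is handed in when it is done.

Besides the shell and the picture viewer there is one more tool, called after "Call:" as name(argument=value, ...) on one line, values as JSON. arm_command: Moves the arm, as the interface text tells. Its arguments: {"type":"object","properties":{"xyz":{"type":"array"},"rot":{"type":"array"},"grip":{"type":"number"},"squeeze":{"type":"number"}},"required":["xyz","rot"]}

```bash
ls; mkdir -p pics; cat > h.py <<'E'
import numpy as np, cv2
from bench import r
def K(m): return np.array([[m["fx"],0,m["cx"]],[0,m["fy"],m["cy"]],[0,0,1.]])
def ray(n,u,v):
    m=r.camera_model(n);T=np.array(m["T"])
    p=cv2.undistortPoints(np.array([[[u,v]]],float),K(m),np.array([m["k1"],0,0,0.]))[0,0]
    return T[:3,3],T[:3,:3]@np.array([p[0],-p[1],-1])
def onz(n,u,v,z):
    o,d=ray(n,u,v);return o+d*(z-o[2])/d[2]
def proj(n,P):
    m=r.camera_model(n);T=np.array(m["T"]);c=T[:3,:3].T@(np.array(P)-T[:3,3])
    q=cv2.projectPoints(np.array([[c[0],-c[1],-c[2]]]),np.zeros(3),np.zeros(3),K(m),np.array([m["k1"],0,0,0.]))[0]
    return q.ravel()
def world(n,at):
    T=np.array(r.camera_model(n)["T"]);return T[:3,:3]@np.array(at)+T[:3,3]
def save(n,f):
    im=r.camera(n);cv2.imwrite("pics/"+f,im[:,:,::-1]);return im
E
python3 - <<'E'
from h import *
np.set_printoptions(precision=3,suppress=True)
for n in("top","side"):
    save(n,n+"0.png");print(n,np.array(r.camera_model(n)["T"]))
    for l in["sleeve_centre","bearing_centre","small_gear_centre","big_gear_centre","nest_sleeve_floor","nest_bearing_floor","nest_small_gear_floor","nest_big_gear_floor","bottle_centre","mallet_head"]:
        for d in r.spot_point(l,n)[:3]:
            w=world(n,d["at"]);print(l,round(d["conf"],2),w,proj(n,w).round())
s=r.read_state();print(s["time"],s["ee_pos"],s["eef_rot"],s["width"])
E
```

```text
pics
top [[-0.017  0.988 -0.155  0.375]
 [-1.    -0.017  0.002 -0.024]
 [-0.     0.155  0.988  1.42 ]
 [ 0.     0.     0.     1.   ]]
sleeve_centre 0.44 [ 0.69  -0.123  0.112] [279. 160.]
bearing_centre 0.63 [ 0.688 -0.124  0.081] [278. 163.]
small_gear_centre 0.28 [ 0.688 -0.125  0.08 ] [279. 163.]
small_gear_centre 0.24 [ 0.606 -0.427  0.028] [365. 188.]
big_gear_centre 0.76 [ 0.598 -0.236  0.017] [310. 192.]
big_gear_centre 0.61 [ 0.69  -0.3    0.014] [327. 166.]
big_gear_centre 0.46 [ 0.687 -0.126  0.023] [278. 167.]
nest_sleeve_floor 0.47 [0.506 0.236 0.004] [175. 221.]
nest_sleeve_floor 0.2 [ 0.497 -0.008  0.002] [245. 223.]
nest_bearing_floor 0.65 [ 0.5   -0.012  0.002] [246. 222.]
nest_small_gear_floor 0.64 [ 0.474 -0.221  0.005] [307. 228.]
nest_big_gear_floor 0.71 [ 0.653  0.115 -0.   ] [210. 179.]
bottle_centre 0.68 [ 0.686 -0.125  0.022] [278. 168.]
bottle_centre 0.59 [ 0.688 -0.125  0.079] [279. 163.]
bottle_centre 0.55 [0.603 0.407 0.095] [119. 190.]
mallet_head 0.83 [ 0.61  -0.427  0.024] [365. 188.]
side [[-0.867  0.371 -0.333  0.129]
 [-0.499 -0.658  0.564  0.733]
 [
[... 157 characters left out ...]
32. 276.]
bearing_centre 0.6 [ 0.689 -0.127  0.082] [243. 154.]
small_gear_centre 0.47 [ 0.692 -0.123  0.053] [242. 161.]
big_gear_centre 0.89 [ 0.602 -0.236  0.014] [282. 157.]
big_gear_centre 0.51 [ 0.696 -0.303  0.015] [268. 136.]
nest_sleeve_floor 0.83 [0.511 0.231 0.   ] [232. 276.]
nest_sleeve_floor 0.42 [ 0.501 -0.01   0.003] [276. 217.]
nest_bearing_floor 0.87 [ 0.502 -0.009  0.004] [276. 217.]
nest_small_gear_floor 0.81 [ 0.478 -0.221  0.004] [313. 175.]
nest_big_gear_floor 0.67 [0.656 0.111 0.004] [213. 224.]
bottle_centre 0.89 [0.605 0.406 0.096] [160. 295.]
mallet_head 0.63 [ 0.615 -0.426  0.028] [304. 121.]
1.1 [ 0.17  -0.601  0.188] [0.991 0.137 0.    0.   ] 0.08707354806129183
```

```bash
python3 - <<'E'
import cv2
a=cv2.imread("pics/top0.png");cv2.imwrite("pics/a.png",cv2.resize(a[100:310,90:420],(800,509),interpolation=3))
b=cv2.imread("pics/side0.png");cv2.imwrite("pics/b.png",cv2.resize(b[80:320,120:400],(700,600),interpolation=3))
E
```

```text
(no output)
```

View pics/a.png

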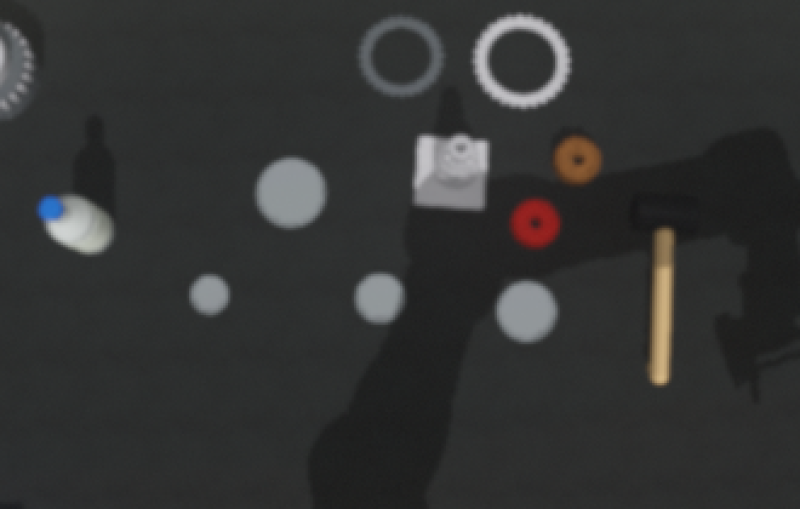

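View pics/b.png

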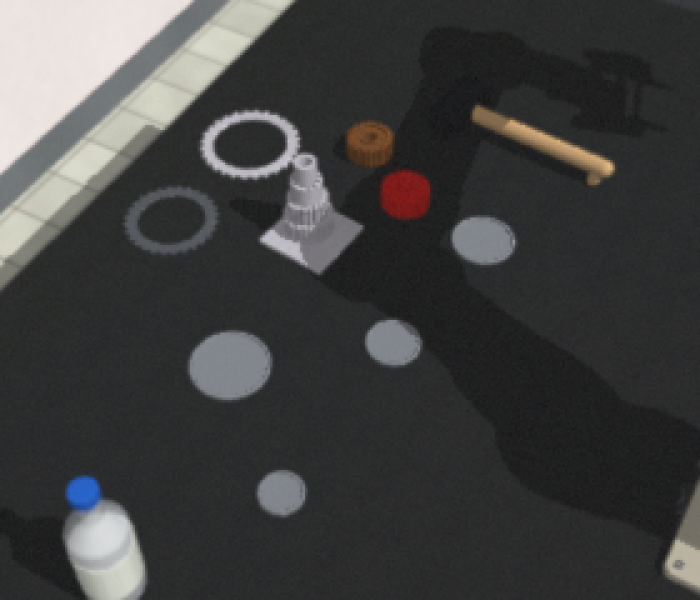

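```bash
python3 - <<'E'
from h import *
np.set_printoptions(precision=4,suppress=True)
im={n:cv2.imread(f"pics/{n}0.png") for n in("top","side")}
for N,(x,y) in dict(sleeve=(.508,.233),bearing=(.5,-.01),small=(.476,-.221),big=(.654,.113)).items():
    for n in im:
        u,v=proj(n,[x,y,.004]).round().astype(int);w=32
        g=cv2.cvtColor(im[n],6)[v-w:v+w,u-w:u+w]
        _,b=cv2.threshold(g,0,255,8);_,L,st,ce=cv2.connectedComponentsWithStats(b)
        k=L[w,w];c=ce[k]+[u-w,v-w];p=onz(n,*c,.005)
        s=abs(onz(n,c[0]+st[k][2]/2,c[1],.005)-onz(n,c[0]-st[k][2]/2,c[1],.005))
        print(N,n,p,np.linalg.norm(s))
u,v=proj("top",[.689,-.125,.06]).astype(int);a=im["top"][v-30:v+30,u-30:u+50]
u,v=proj("side",[.689,-.125,.06]).astype(int);b=im["side"][v-30:v+30,u-30:u+50]
cv2.imwrite("pics/c.png",cv2.resize(np.hstack([a,b]),(800,300),interpolation=cv2.INTER_CUBIC))
for z in(.008,.038,.068,.098,.128):print(z,proj("top",[.689,-.125,z]),proj("side",[.689,-.125,z]))
E
```

```text
sleeve top [0.5061 0.2319 0.005 ] 0.056037202434502234
sleeve side [0.5086 0.2344 0.005 ] 0.05237053966160122
bearing top [ 0.4981 -0.0111  0.005 ] 0.06920453763419158
bearing side [ 0.5004 -0.0086  0.005 ] 0.07039611718040868
small top [ 0.4745 -0.2215  0.005 ] 0.08692432772855885
small side [ 0.4767 -0.2177  0.005 ] 0.08244656657477782
big top [0.6532 0.1144 0.005 ] 0.09881755429629771
big side [0.6546 0.1178 0.005 ] 0.0995631863884133
0.008 [277.3556 167.6712] [243.5094 170.0311]
0.038 [277.9228 165.7752] [243.2013 163.7651]
0.068 [278.514  163.7986] [242.8831 157.3004]
0.098 [279.1307 161.7361] [242.5543 150.6269]
0.128 [279.7747 159.5822] [242.2144 143.7338]
```

View pics/c.png

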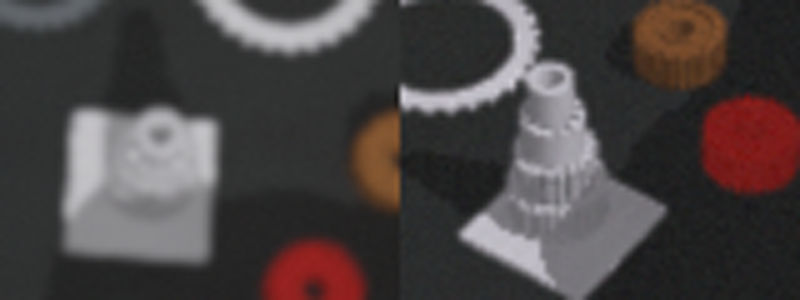

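Candidates, as top-camera pixels: the grey stack bottom on the plate (279,165), the red gear (310,192) and the brown gear (327,166). The grey one fits: it carries the stack on the square plate, and red and brown are excluded. The crop confirms this. The nest diameters measured from the blobs (54, 70, 84 and 99 mm) match the four nests.

Call:
arm_command(xyz=[[0.01, 0.01, 0.001], [0.031, 0.029, 0.002], [0.057, 0.052, 0.004], [0.085, 0.079, 0.006], [0.114, 0.105, 0.008], [0.142, 0.131, 0.01], [0.171, 0.157, 0.012], [0.199, 0.183, 0.012], [0.228, 0.209, 0.012], [0.256, 0.236, 0.012], [0.285, 0.262, 0.012], [0.313, 0.288, 0.012], [0.342, 0.314, 0.012], [0.37, 0.34, 0.012], [0.399, 0.367, 0.012], [0.427, 0.393, 0.012], [0.456, 0.419, 0.012], [0.482, 0.443, 0.012], [0.502, 0.462, 0.012], [0.518, 0.476, 0.012]], rot=[[0, 0, -0.005], [0, 0, -0.015], [0, 0, -0.03], [0, 0, -0.045], [0, 0, -0.06], [0, 0, -0.075], [0, 0, -0.09], [0, 0, -0.105], [0, 0, -0.12], [0, 0, -0.135], [0, 0, -0.15], [0, 0, -0.165], [0, 0, -0.18], [0, 0, -0.195], [0, 0, -0.21], [0, 0, -0.225], [0, 0, -0.24], [0, 0, -0.255], [0, 0, -0.27], [0, 0, -0.275]], grip=1, squeeze=20)

```text
time: 2.77
ee_pos: [0.6897, -0.1222, 0.1996]
eef_rot: [1.0, 0.001, -0.0, -0.001]
ft_force: [0.5, -0.3, -0.2]
width: 0.087
grip_force: 0.0
```

Call:
arm_command(xyz=[[0, 0, -0.015], [0, 0, -0.035], [0, 0, -0.05], [0, 0, -0.055], [0, 0, -0.055]], rot=[[0, 0, 0], [0, 0, 0], [0, 0, 0], [0, 0, 0], [0, 0, 0]])

```text
time: 3.18
ee_pos: [0.6873, -0.1255, 0.1435]
eef_rot: [1.0, 0.0, -0.001, -0.0]
ft_force: [0.7, -0.9, -0.9]
width: 0.0873
grip_force: 0.0
```

```bash
python3 - <<'E'
from h import *
a=save("top","t1.png");b=save("side","s1.png")
s=r.read_state();print(s["ee_pos"],s["joint_positions"])
cv2.imwrite("pics/d.png",cv2.resize(np.hstack([a[130:200,240:320],b[115:185,205:285]])[:,:,::-1],(800,350),interpolation=cv2.INTER_CUBIC))
for y in(-.0435,.0435):
  p=np.array(s["ee_pos"])+[0,y,0];print(p,proj("top",p)-[240,130],proj("side",p)-[205,115])
for n in("top","side"):
  for d in r.spot_point("sleeve_centre",n)[:2]:print(n,d["conf"],world(n,d["at"]))
E
```

```text
[ 0.68853769 -0.12557799  0.14598991] [ 0.37239518  0.54914421 -0.38827162  1.27334234  0.2037991   1.35638799
 -1.57730739]
[ 0.68853769 -0.16907799  0.14598991] [53.93473693 28.17507981] [44.34344441 16.25218372]
[ 0.68853769 -0.08207799  0.14598991] [26.75813759 28.59863721] [29.85751003 32.89580703]
side 0.54 [ 0.68975601 -0.12026146  0.11658884]
side 0.51 [ 0.50264526 -0.01355687  0.00174391]
```

View pics/d.png

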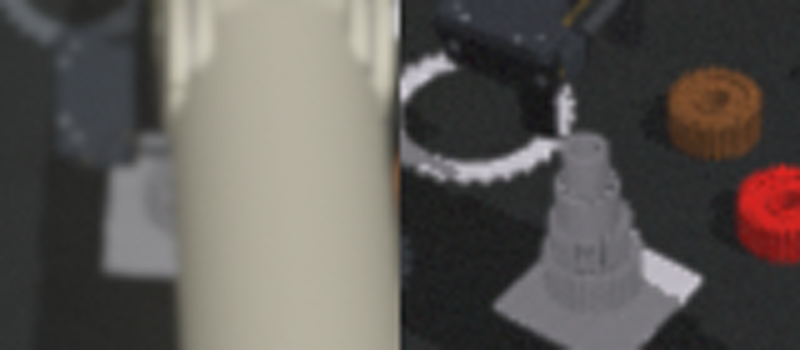

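The side view shows the sleeve top at full-image pixel (242,143), as predicted, with the visible fingertip just above it. The open tips sit a little higher than the TCP, as in a linkage gripper. The alignment looks good, so I'll descend and grip.

Call:
arm_command(xyz=[[0, 0, -0.01], [0, 0, -0.022], [0, 0, -0.032], [0, 0, -0.038], [0, 0, -0.041], [0, 0, -0.041], [0, 0, -0.041]], rot=[[0, 0, 0], [0, 0, 0], [0, 0, 0], [0, 0, 0], [0, 0, 0], [0, 0, 0], [0, 0, 0]])

```text
time: 3.97
ee_pos: [0.6883, -0.1254, 0.1041]
eef_rot: [1.0, 0.0, -0.0, -0.0]
ft_force: [1.1, -0.1, 0.9]
width: 0.0871
grip_force: 0.0
```

Call:
arm_command(xyz=[[0, 0, 0], [0, 0, 0], [0, 0, 0], [0, 0, 0], [0, 0, 0], [0, 0, 0], [0, 0, 0], [0, 0, 0], [0, 0, 0], [0, 0, 0]], rot=[[0, 0, 0], [0, 0, 0], [0, 0, 0], [0, 0, 0], [0, 0, 0], [0, 0, 0], [0, 0, 0], [0, 0, 0], [0, 0, 0], [0, 0, 0]], grip=0.25)

```text
time: 4.8
ee_pos: [0.6882, -0.1254, 0.104]
eef_rot: [1.0, 0.0, 0.0, 0.0]
ft_force: [0.2, -0.2, -0.8]
width: 0.0282
grip_force: 0.0
```

Call:
arm_command(xyz=[[0, 0, 0], [0, 0, 0], [0, 0, 0], [0, 0, 0]], rot=[[0, 0, 0], [0, 0, 0], [0, 0, 0], [0, 0, 0]], grip=0.0)

```text
time: 5.13
ee_pos: [0.6882, -0.1254, 0.1041]
eef_rot: [1.0, 0.0, 0.0, 0.0]
ft_force: [-0.4, -0.6, -0.0]
width: 0.004
grip_force: 0.0
```

```bash
python3 - <<'E'
from h import *
b=save("side","s2.png")
s=r.read_state();print(s["ee_pos"],s["width"],s["grip_force"])
cv2.imwrite("pics/e.png",cv2.resize(b[115:185,205:285,::-1],(800,700),interpolation=cv2.INTER_CUBIC)[:600])
print(proj("side",[.688,-.125,.128])-[205,115],proj("side",[.688,-.125,.098])-[205,115])
E
```

```text
[ 0.68823077 -0.12536502  0.1040728 ] 0.002704272210708191 0.0
[37.4867697 28.8411909] [37.82235321 35.73417587]
```

View pics/e.png

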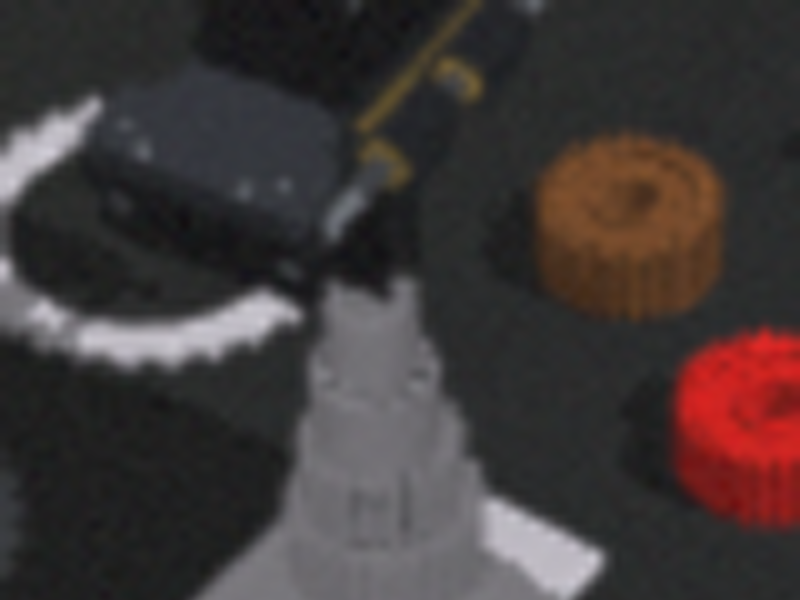

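The fingers shut to 3 mm with no force. In the side view, the shut tips at about (243,144) sit on the sleeve-top pixel (242,144), with the sleeve untouched. So the real tips are about 25 mm higher than the reported TCP. I'll reopen, go lower and close carefully.

Call:
arm_command(xyz=[[0, 0, 0.005], [0, 0, 0.01], [0, 0, 0.01], [0, 0, 0.01], [0, 0, 0.01], [0, 0, 0.01], [0, 0, 0.01], [0, 0, 0.01], [0, 0, 0.01], [0, 0, 0.0], [0, 0, -0.01], [0, 0, -0.018], [0, 0, -0.023], [0, 0, -0.025], [0, 0, -0.025]], rot=[[0, 0, 0], [0, 0, 0], [0, 0, 0], [0, 0, 0], [0, 0, 0], [0, 0, 0], [0, 0, 0], [0, 0, 0], [0, 0, 0], [0, 0, 0], [0, 0, 0], [0, 0, 0], [0, 0, 0], [0, 0, 0], [0, 0, 0]], grip=1.0)

```text
time: 6.43
ee_pos: [0.6878, -0.1253, 0.0781]
eef_rot: [1.0, 0.0, -0.001, -0.0]
ft_force: [0.5, 0.0, -0.2]
width: 0.0855
grip_force: 0.0
```

Call:
arm_command(xyz=[[0, 0, 0], [0, 0, 0], [0, 0, 0], [0, 0, 0], [0, 0, 0], [0, 0, 0], [0, 0, 0], [0, 0, 0], [0, 0, 0], [0, 0, 0], [0, 0, 0], [0, 0, 0]], rot=[[0, 0, 0], [0, 0, 0], [0, 0, 0], [0, 0, 0], [0, 0, 0], [0, 0, 0], [0, 0, 0], [0, 0, 0], [0, 0, 0], [0, 0, 0], [0, 0, 0], [0, 0, 0]], grip=0.28, squeeze=10)

```text
time: 7.43
ee_pos: [0.6882, -0.1254, 0.079]
eef_rot: [1.0, 0.0, -0.0, 0.0]
ft_force: [-0.3, 0.1, 0.0]
width: 0.0299
grip_force: 10.0
```

```bash
python3 - <<'E'
from h import *
b=save("side","s3.png")
s=r.read_state();print(s["ee_pos"],s["width"],s["grip_force"],s["ft_force"])
cv2.imwrite("pics/f.png",cv2.resize(b[115:185,205:285,::-1],(800,700),interpolation=cv2.INTER_CUBIC)[:600])
E
```

```text
[ 0.68823697 -0.12540588  0.0790979 ] 0.029483520490026095 9.999931007623672 [-0.38855565 -0.31098678 -0.36484203]
```

View pics/f.png

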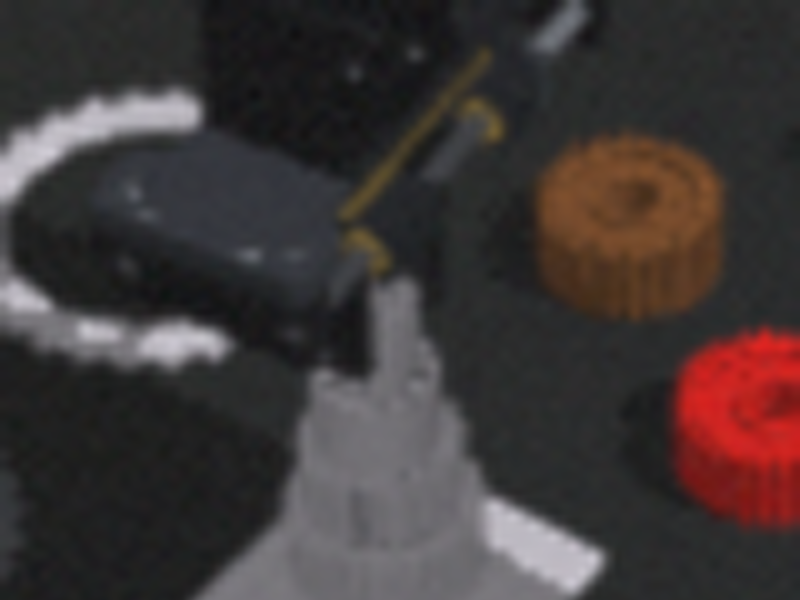

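The sleeve is gripped at width 0.030 with 10 N, tips just above the bearing face. That confirms the tip offset of about 25 mm. I'll lift and carry it to the sleeve nest.

Call:
arm_command(xyz=[[0, 0, 0.0], [0, 0, 0.006], [0, 0, 0.02], [0, 0, 0.04], [-0.004, 0.007, 0.05], [-0.013, 0.025, 0.05], [-0.025, 0.05, 0.05], [-0.038, 0.075, 0.05], [-0.052, 0.104, 0.05], [-0.067, 0.132, 0.05], [-0.081, 0.161, 0.045], [-0.096, 0.19, 0.035], [-0.11, 0.218, 0.02], [-0.125, 0.247, 0.005], [-0.139, 0.276, -0.01], [-0.154, 0.304, -0.025], [-0.165, 0.326, -0.04], [-0.174, 0.344, -0.05], [-0.179, 0.354, -0.06], [-0.181, 0.358, -0.07]], rot=[[0, 0, 0], [0, 0, 0], [0, 0, 0], [0, 0, 0], [0, 0, 0], [0, 0, 0], [0, 0, 0], [0, 0, 0], [0, 0, 0], [0, 0, 0], [0, 0, 0], [0, 0, 0], [0, 0, 0], [0, 0, 0], [0, 0, 0], [0, 0, 0], [0, 0, 0], [0, 0, 0], [0, 0, 0], [0, 0, 0]], grip=0.25, squeeze=25)

```text
time: 9.15
ee_pos: [0.5059, 0.2355, 0.0096]
eef_rot: [1.0, 0.002, 0.0, -0.001]
ft_force: [-0.0, 0.2, -2.0]
width: 0.0292
grip_force: 25.0
```

Call:
arm_command(xyz=[[0, 0, -0.005], [0, 0, -0.01], [0, 0, -0.014], [0, 0, -0.018], [0, 0, -0.02], [0, 0, -0.021], [0, 0, -0.021]], rot=[[0, 0, 0], [0, 0, 0], [0, 0, 0], [0, 0, 0], [0, 0, 0], [0, 0, 0], [0, 0, 0]])

```text
time: 9.73
ee_pos: [0.5074, 0.2323, -0.012]
eef_rot: [1.0, 0.0, -0.0, 0.0]
ft_force: [-0.6, 0.4, -1.1]
width: 0.0292
grip_force: 25.0
```

```bash
python3 - <<'E'
from h import *
b=save("side","s4.png")
s=r.read_state();print(s["ee_pos"],s["width"],s["grip_force"],s["ft_force"])
u,v=proj("side",[.507,.233,.02]).astype(int)
cv2.imwrite("pics/g.png",cv2.resize(b[v-30:v+30,u-40:u+40,::-1],(800,600),interpolation=cv2.INTER_CUBIC))
E
```

```text
[ 0.50743025  0.23247842 -0.01179899] 0.02936646132945552 24.999654293060303 [ 0.22388713 -0.38215912 -2.21473692]
```

View pics/g.png

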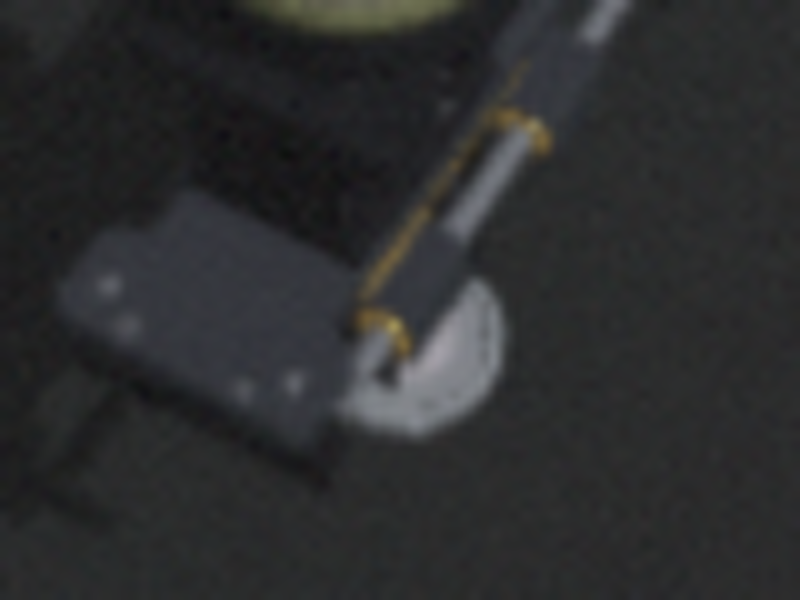

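Call:
arm_command(xyz=[[0, 0, -0.001], [0, 0, -0.002], [0, 0, -0.003], [0, 0, -0.003]], rot=[[0, 0, 0], [0, 0, 0], [0, 0, 0], [0, 0, 0]])

```text
time: 10.12
ee_pos: [0.5071, 0.2326, -0.0151]
eef_rot: [1.0, 0.0, -0.0, 0.0]
ft_force: [0.8, -0.1, -1.5]
width: 0.029
grip_force: 25.0
```

Call:
arm_command(xyz=[[0, 0, -0.0005], [0, 0, -0.001], [0, 0, -0.001]], rot=[[0, 0, 0], [0, 0, 0], [0, 0, 0]])

```text
time: 10.37
ee_pos: [0.5072, 0.2326, -0.016]
eef_rot: [1.0, 0.0, 0.0, 0.0]
ft_force: [-0.3, 0.1, -2.0]
width: 0.0294
grip_force: 25.0
```

Call:
arm_command(xyz=[[0, 0, -0.0005], [0, 0, -0.001], [0, 0, -0.001]], rot=[[0, 0, 0], [0, 0, 0], [0, 0, 0]])

```text
time: 10.62
ee_pos: [0.5073, 0.2326, -0.0161]
eef_rot: [1.0, 0.0, 0.0, 0.0]
ft_force: [-3.3, -2.5, 8.0]
width: 0.0291
grip_force: 25.0
```

Call:
arm_command(xyz=[[0, 0, -0.0005], [0, 0, -0.001], [0, 0, -0.001]], rot=[[0, 0, 0], [0, 0, 0], [0, 0, 0]])

```text
time: 10.87
ee_pos: [0.5074, 0.2327, -0.0162]
eef_rot: [1.0, 0.0, 0.0, 0.0]
ft_force: [-7.7, -3.1, 19.3]
width: 0.0293
grip_force: 25.0
```

Call:
arm_command(xyz=[[0, 0, 0.001], [0, 0, 0.0015], [0, 0, 0.0015]], rot=[[0, 0, 0], [0, 0, 0], [0, 0, 0]], squeeze=10)

```text
time: 11.12
ee_pos: [0.5073, 0.2327, -0.0162]
eef_rot: [1.0, 0.0, 0.0, 0.0]
ft_force: [-1.2, -0.6, 4.6]
width: 0.0298
grip_force: 10.0
```

Call:
arm_command(xyz=[[0, 0, 0], [0, 0, 0], [0, 0, 0], [0, 0, 0], [0, 0, 0], [0, 0, 0], [0, 0, 0.01], [0, 0, 0.03], [0, 0, 0.06], [0, 0, 0.09], [0, 0, 0.115], [0.005, -0.005, 0.125]], rot=[[0, 0, 0], [0, 0, 0], [0, 0, 0], [0, 0, 0], [0, 0, 0], [0, 0, 0], [0, 0, 0], [0, 0, 0], [0, 0, 0], [0, 0, 0], [0, 0, 0], [0, 0, 0]], grip=1)

```text
time: 12.12
ee_pos: [0.513, 0.2298, 0.1133]
eef_rot: [1.0, 0.002, 0.002, -0.001]
ft_force: [0.7, 0.6, 0.5]
width: 0.0862
grip_force: 0.0
```

```bash
python3 - <<'E'
from h import *
for l,n in(("sleeve_centre","side"),("bearing_centre","side"),("bearing_centre","top")):
  save(n,"q.png")
  for d in r.spot_point(l,n)[:3]:print(l,n,round(d["conf"],2),world(n,d["at"]).round(4))
E
```

```text
sleeve_centre side 0.66 [0.5079 0.2368 0.0211]
bearing_centre top 0.48 [ 0.6861 -0.1255  0.0821]
```

Call:
arm_command(xyz=[[0.005, -0.011, 0], [0.016, -0.032, 0], [0.03, -0.06, 0], [0.044, -0.088, 0], [0.058, -0.116, 0], [0.072, -0.145, 0], [0.086, -0.173, 0], [0.1, -0.201, 0], [0.114, -0.229, 0], [0.128, -0.258, 0], [0.143, -0.286, 0], [0.155, -0.311, 0], [0.165, -0.332, 0], [0.172, -0.346, 0], [0.176, -0.353, 0], [0.176, -0.353, -0.01], [0.176, -0.353, -0.025], [0.176, -0.353, -0.04], [0.176, -0.353, -0.053], [0.176, -0.353, -0.0595]], rot=[[0, 0, 0], [0, 0, 0], [0, 0, 0], [0, 0, 0], [0, 0, 0], [0, 0, 0], [0, 0, 0], [0, 0, 0], [0, 0, 0], [0, 0, 0], [0, 0, 0], [0, 0, 0], [0, 0, 0], [0, 0, 0], [0, 0, 0], [0, 0, 0], [0, 0, 0], [0, 0, 0], [0, 0, 0], [0, 0, 0]], grip=1)

```text
time: 14.08
ee_pos: [0.6866, -0.1239, 0.0462]
eef_rot: [1.0, 0.001, -0.002, -0.0]
ft_force: [-0.0, 0.1, 0.7]
width: 0.0869
grip_force: 0.0
```

Call:
arm_command(xyz=[[0, 0, 0], [0, 0, 0], [0, 0, 0], [0, 0, 0], [0, 0, 0], [0, 0, 0], [0, 0, 0], [0, 0, 0], [0, 0, 0], [0, 0, 0]], rot=[[0, 0, 0], [0, 0, 0], [0, 0, 0], [0, 0, 0], [0, 0, 0], [0, 0, 0], [0, 0, 0], [0, 0, 0], [0, 0, 0], [0, 0, 0]], grip=0.35, squeeze=12)

```text
time: 14.92
ee_pos: [0.6883, -0.1253, 0.0493]
eef_rot: [1.0, 0.0, 0.0, 0.0]
ft_force: [0.0, -0.0, 1.9]
width: 0.0415
grip_force: 12.0
```

Call:
arm_command(xyz=[[0, 0, 0.0], [0, 0, 0.0], [0, 0, 0.005], [0, 0, 0.02], [0, 0, 0.035], [-0.008, 0.005, 0.04], [-0.023, 0.014, 0.04], [-0.042, 0.025, 0.04], [-0.062, 0.038, 0.04], [-0.083, 0.051, 0.037], [-0.104, 0.063, 0.03], [-0.125, 0.076, 0.02], [-0.146, 0.089, 0.008], [-0.164, 0.1, -0.005], [-0.178, 0.108, -0.02], [-0.185, 0.113, -0.032], [-0.189, 0.115, -0.042], [-0.189, 0.115, -0.05], [-0.189, 0.115, -0.055], [-0.189, 0.115, -0.058]], rot=[[0, 0, 0], [0, 0, 0], [0, 0, 0], [0, 0, 0], [0, 0, 0], [0, 0, 0], [0, 0, 0], [0, 0, 0], [0, 0, 0], [0, 0, 0], [0, 0, 0], [0, 0, 0], [0, 0, 0], [0, 0, 0], [0, 0, 0], [0, 0, 0], [0, 0, 0], [0, 0, 0], [0, 0, 0], [0, 0, 0]], grip=0.35, squeeze=30)

```text
time: 16.58
ee_pos: [0.4995, -0.0108, -0.0094]
eef_rot: [1.0, 0.0, -0.0, 0.0]
ft_force: [0.2, -0.3, -1.9]
width: 0.0412
grip_force: 30.0
```

Call:
arm_command(xyz=[[0, 0, -0.001], [0, 0, -0.003], [0, 0, -0.004], [0, 0, -0.005], [0, 0, -0.006], [0, 0, -0.0065], [0, 0, -0.0065]], rot=[[0, 0, 0], [0, 0, 0], [0, 0, 0], [0, 0, 0], [0, 0, 0], [0, 0, 0], [0, 0, 0]])

```text
time: 17.17
ee_pos: [0.4993, -0.0104, -0.0154]
eef_rot: [1.0, 0.0, 0.0, 0.0]
ft_force: [-0.2, -0.6, -1.9]
width: 0.0414
grip_force: 30.0
```

Call:
arm_command(xyz=[[0, 0, -0.0005], [0, 0, -0.001], [0, 0, -0.001]], rot=[[0, 0, 0], [0, 0, 0], [0, 0, 0]])

```text
time: 17.42
ee_pos: [0.4994, -0.0104, -0.0159]
eef_rot: [1.0, 0.0, 0.0, 0.0]
ft_force: [-2.8, 0.0, 5.2]
width: 0.0413
grip_force: 30.0
```

```bash
python3 - <<'E'
from h import *
b=save("side","s5.png")
u,v=proj("side",[.499,-.01,.02]).astype(int)
cv2.imwrite("pics/k.png",cv2.resize(b[v-30:v+30,u-40:u+40,::-1],(800,600),interpolation=cv2.INTER_CUBIC))
E
```

```text
(no output)
```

View pics/k.png

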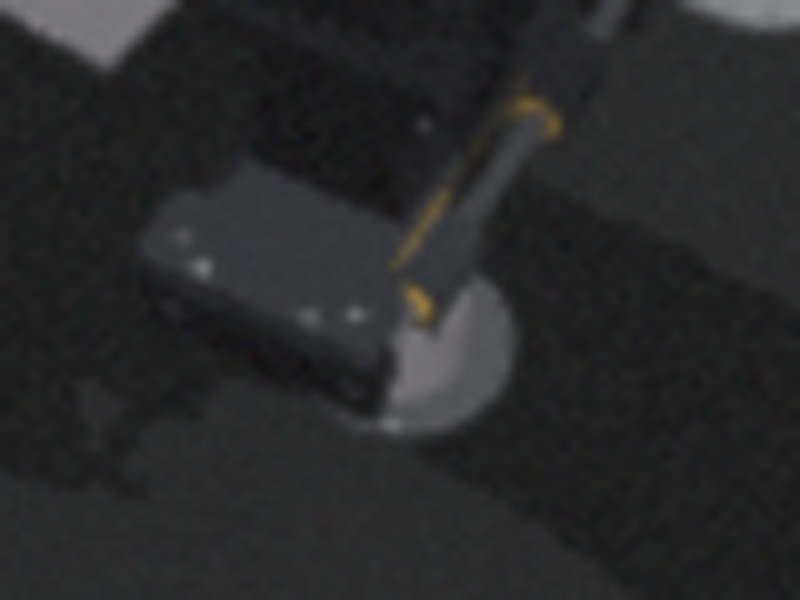

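The bearing sits inside its nest ring and contact shows 5 N. I'll release it and go back for the small gear.

Call:
arm_command(xyz=[[0, 0, 0.0005], [0, 0, 0.0005], [0, 0, 0.0005], [0, 0, 0.0005], [0, 0, 0.0005], [0, 0, 0.0005], [0, 0, 0.01], [0, 0, 0.03], [0, 0, 0.06], [0, 0, 0.085], [0.003, -0.002, 0.1]], rot=[[0, 0, 0], [0, 0, 0], [0, 0, 0], [0, 0, 0], [0, 0, 0], [0, 0, 0], [0, 0, 0], [0, 0, 0], [0, 0, 0], [0, 0, 0], [0, 0, 0]], grip=1, squeeze=12)

```text
time: 18.38
ee_pos: [0.5031, -0.0118, 0.0871]
eef_rot: [1.0, 0.001, 0.002, 0.0]
ft_force: [1.3, -0.8, 0.4]
width: 0.0869
grip_force: 0.0
```

Call:
arm_command(xyz=[[0.006, -0.004, 0], [0.019, -0.011, 0], [0.038, -0.022, 0], [0.058, -0.035, 0], [0.079, -0.048, 0], [0.1, -0.06, 0], [0.121, -0.073, 0], [0.142, -0.086, 0], [0.16, -0.097, 0], [0.174, -0.106, 0], [0.182, -0.111, 0], [0.186, -0.113, 0], [0.186, -0.113, -0.01], [0.186, -0.113, -0.025], [0.186, -0.113, -0.04], [0.186, -0.113, -0.053], [0.186, -0.113, -0.06], [0.186, -0.113, -0.0645], [0.186, -0.113, -0.0645]], rot=[[0, 0, 0], [0, 0, 0], [0, 0, 0], [0, 0, 0], [0, 0, 0], [0, 0, 0], [0, 0, 0], [0, 0, 0], [0, 0, 0], [0, 0, 0], [0, 0, 0], [0, 0, 0], [0, 0, 0], [0, 0, 0], [0, 0, 0], [0, 0, 0], [0, 0, 0], [0, 0, 0], [0, 0, 0]])

```text
time: 19.97
ee_pos: [0.6875, -0.1251, 0.018]
eef_rot: [1.0, 0.001, -0.001, -0.0]
ft_force: [0.4, 0.1, 0.3]
width: 0.087
grip_force: 0.0
```

Call:
arm_command(xyz=[[0, 0, 0], [0, 0, 0], [0, 0, 0], [0, 0, 0], [0, 0, 0], [0, 0, 0], [0, 0, 0], [0, 0, 0]], rot=[[0, 0, 0], [0, 0, 0], [0, 0, 0], [0, 0, 0], [0, 0, 0], [0, 0, 0], [0, 0, 0], [0, 0, 0]], grip=0.48, squeeze=15)

```text
time: 20.63
ee_pos: [0.6884, -0.1253, 0.0194]
eef_rot: [1.0, 0.0, 0.0, -0.0]
ft_force: [0.2, 0.1, 2.0]
width: 0.0536
grip_force: 15.0
```

Call:
arm_command(xyz=[[0, 0, 0.0], [0, 0, 0.0], [0, 0, 0.005], [0, 0, 0.02], [0, 0, 0.037], [-0.0085, -0.004, 0.047], [-0.026, -0.011, 0.05], [-0.047, -0.021, 0.05], [-0.07, -0.031, 0.05], [-0.094, -0.042, 0.05], [-0.117, -0.052, 0.05], [-0.14, -0.062, 0.05], [-0.164, -0.073, 0.047], [-0.185, -0.082, 0.04], [-0.2, -0.089, 0.03], [-0.209, -0.093, 0.017], [-0.2125, -0.0945, 0.004], [-0.2125, -0.0945, -0.008], [-0.2125, -0.0945, -0.018], [-0.2125, -0.0945, -0.025]], rot=[[0, 0, 0], [0, 0, 0], [0, 0, 0], [0, 0, 0], [0, 0, 0], [0, 0, 0], [0, 0, 0], [0, 0, 0], [0, 0, 0], [0, 0, 0], [0, 0, 0], [0, 0, 0], [0, 0, 0], [0, 0, 0], [0, 0, 0], [0, 0, 0], [0, 0, 0], [0, 0, 0], [0, 0, 0], [0, 0, 0]], grip=0.48, squeeze=40)

```text
time: 22.3
ee_pos: [0.4757, -0.2196, -0.0067]
eef_rot: [1.0, 0.001, -0.0, -0.0]
ft_force: [-0.4, -0.1, -4.7]
width: 0.053
grip_force: 40.0
```

Call:
arm_command(xyz=[[0, 0, -0.003], [0, 0, -0.005], [0, 0, -0.007], [0, 0, -0.008], [0, 0, -0.009], [0, 0, -0.0095], [0, 0, -0.0095]], rot=[[0, 0, 0], [0, 0, 0], [0, 0, 0], [0, 0, 0], [0, 0, 0], [0, 0, 0], [0, 0, 0]])

```text
time: 22.88
ee_pos: [0.4758, -0.2199, -0.0153]
eef_rot: [1.0, 0.0, 0.0, 0.0]
ft_force: [-0.9, 0.1, -3.7]
width: 0.0531
grip_force: 40.0
```

Call:
arm_command(xyz=[[0, 0, -0.0005], [0, 0, -0.001], [0, 0, -0.001]], rot=[[0, 0, 0], [0, 0, 0], [0, 0, 0]])

```text
time: 23.13
ee_pos: [0.4759, -0.22, -0.0158]
eef_rot: [1.0, 0.0, 0.0, 0.0]
ft_force: [-2.6, 1.2, 3.4]
width: 0.0528
grip_force: 40.0
```

```bash
python3 - <<'E'
from h import *
b=save("side","s6.png")
u,v=proj("side",[.4756,-.2196,.02]).astype(int)
cv2.imwrite("pics/l.png",cv2.resize(b[v-30:v+30,u-40:u+40,::-1],(800,600),interpolation=cv2.INTER_CUBIC))
E
```

```text
(no output)
```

View pics/l.png

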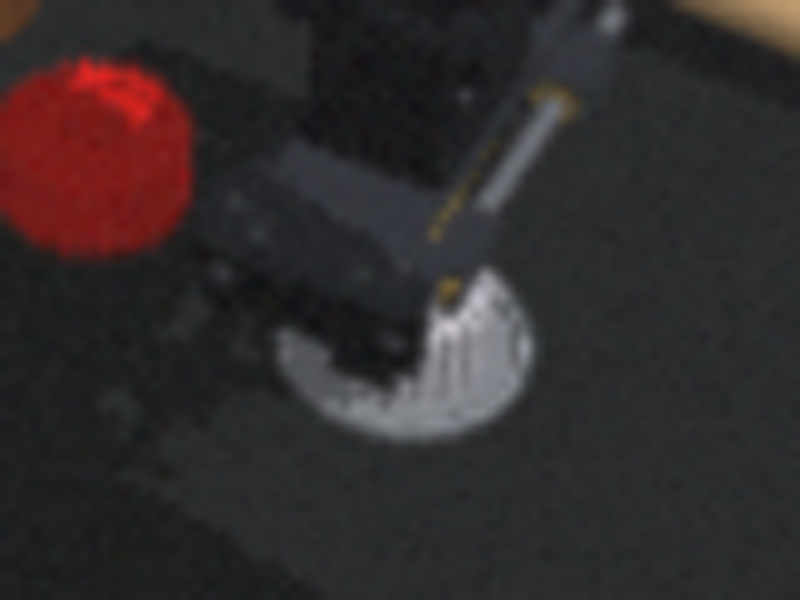

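The small gear sits in its nest in the crop. I'll release it and return for the big gear.

Call:
arm_command(xyz=[[0, 0, 0.0005], [0, 0, 0.0005], [0, 0, 0.0005], [0, 0, 0.0005], [0, 0, 0.0005], [0, 0, 0.0005], [0, 0, 0.01], [0, 0, 0.03], [0, 0, 0.055], [0, 0, 0.075], [0, 0, 0.085]], rot=[[0, 0, 0], [0, 0, 0], [0, 0, 0], [0, 0, 0], [0, 0, 0], [0, 0, 0], [0, 0, 0], [0, 0, 0], [0, 0, 0], [0, 0, 0], [0, 0, 0]], grip=1, squeeze=15)

```text
time: 24.1
ee_pos: [0.4771, -0.2204, 0.0718]
eef_rot: [1.0, 0.0, 0.002, 0.001]
ft_force: [0.6, 0.1, -0.0]
width: 0.0866
grip_force: 0.0
```

Call:
arm_command(xyz=[[0.0085, 0.004, 0], [0.026, 0.011, 0], [0.047, 0.021, 0], [0.07, 0.031, 0], [0.094, 0.042, 0], [0.117, 0.052, 0], [0.14, 0.062, 0], [0.164, 0.073, 0], [0.185, 0.082, 0], [0.2, 0.089, 0], [0.209, 0.093, 0], [0.2125, 0.0945, 0], [0.2125, 0.0945, -0.01], [0.2125, 0.0945, -0.025], [0.2125, 0.0945, -0.045], [0.2125, 0.0945, -0.06], [0.2125, 0.0945, -0.07], [0.2125, 0.0945, -0.076], [0.2125, 0.0945, -0.079], [0.2125, 0.0945, -0.079]], rot=[[0, 0, 0], [0, 0, 0], [0, 0, 0], [0, 0, 0], [0, 0, 0], [0, 0, 0], [0, 0, 0], [0, 0, 0], [0, 0, 0], [0, 0, 0], [0, 0, 0], [0, 0, 0], [0, 0, 0], [0, 0, 0], [0, 0, 0], [0, 0, 0], [0, 0, 0], [0, 0, 0], [0, 0, 0], [0, 0, 0]])

```text
time: 25.77
ee_pos: [0.6881, -0.1254, -0.0108]
eef_rot: [1.0, 0.0, -0.0, -0.0]
ft_force: [0.7, -1.2, 0.7]
width: 0.087
grip_force: 0.0
```

Call:
arm_command(xyz=[[0, 0, 0], [0, 0, 0], [0, 0, 0], [0, 0, 0], [0, 0, 0], [0, 0, 0], [0, 0, 0]], rot=[[0, 0, 0], [0, 0, 0], [0, 0, 0], [0, 0, 0], [0, 0, 0], [0, 0, 0], [0, 0, 0]], grip=0.6, squeeze=15)

```text
time: 26.35
ee_pos: [0.6886, -0.1255, -0.0099]
eef_rot: [1.0, 0.0, 0.0, 0.0]
ft_force: [-0.5, -0.2, 4.2]
width: 0.0654
grip_force: 15.0
```

Call:
arm_command(xyz=[[0, 0, 0.0], [0, 0, 0.0], [0, 0, 0.005], [0, 0, 0.018], [0, 0, 0.035], [-0.001, 0.01, 0.045], [-0.004, 0.029, 0.05], [-0.007, 0.053, 0.05], [-0.011, 0.08, 0.05], [-0.015, 0.106, 0.05], [-0.019, 0.133, 0.05], [-0.022, 0.159, 0.05], [-0.026, 0.186, 0.05], [-0.03, 0.21, 0.048], [-0.032, 0.227, 0.043], [-0.033, 0.236, 0.035], [-0.034, 0.241, 0.027], [-0.034, 0.241, 0.019], [-0.034, 0.241, 0.011], [-0.034, 0.241, 0.005]], rot=[[0, 0, 0], [0, 0, 0], [0, 0, 0], [0, 0, 0], [0, 0, 0], [0, 0, 0], [0, 0, 0], [0, 0, 0], [0, 0, 0], [0, 0, 0], [0, 0, 0], [0, 0, 0], [0, 0, 0], [0, 0, 0], [0, 0, 0], [0, 0, 0], [0, 0, 0], [0, 0, 0], [0, 0, 0], [0, 0, 0]], grip=0.6, squeeze=50)

```text
time: 28.02
ee_pos: [0.654, 0.1133, -0.007]
eef_rot: [1.0, -0.001, -0.001, 0.001]
ft_force: [0.4, -1.1, -4.6]
width: 0.065
grip_force: 50.0
```

Call:
arm_command(xyz=[[0, 0, -0.003], [0, 0, -0.005], [0, 0, -0.007], [0, 0, -0.008], [0, 0, -0.009], [0, 0, -0.0095], [0, 0, -0.0095]], rot=[[0, 0, 0], [0, 0, 0], [0, 0, 0], [0, 0, 0], [0, 0, 0], [0, 0, 0], [0, 0, 0]])

```text
time: 28.6
ee_pos: [0.6543, 0.1156, -0.0148]
eef_rot: [1.0, 0.0, 0.0, 0.0]
ft_force: [0.1, -1.1, -4.7]
width: 0.065
grip_force: 50.0
```

Call:
arm_command(xyz=[[0, 0, -0.0005], [0, 0, -0.001], [0, 0, -0.001]], rot=[[0, 0, 0], [0, 0, 0], [0, 0, 0]])

```text
time: 28.85
ee_pos: [0.6544, 0.1157, -0.0149]
eef_rot: [1.0, 0.0, 0.0, 0.0]
ft_force: [-4.2, -0.9, 4.9]
width: 0.0647
grip_force: 50.0
```

```bash
python3 - <<'E'
from h import *
b=save("side","s7.png")
u,v=proj("side",[.654,.116,.02]).astype(int)
cv2.imwrite("pics/m.png",cv2.resize(b[v-30:v+30,u-40:u+40,::-1],(800,600),interpolation=cv2.INTER_CUBIC))
E
```

```text
(no output)
```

View pics/m.png

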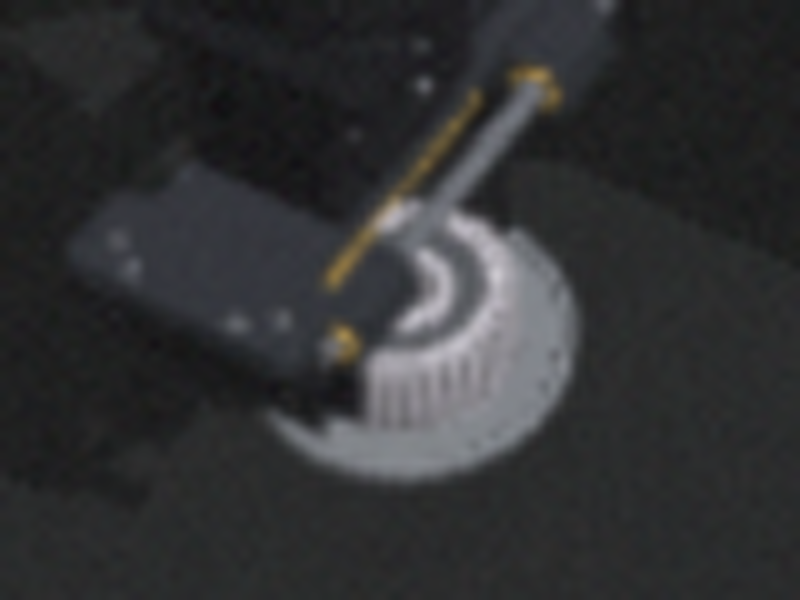

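The big gear is seated in its nest with light contact. I'll release it and retreat.

Call:
arm_command(xyz=[[0, 0, 0.0], [0, 0, 0.0], [0, 0, 0.0], [0, 0, 0.0], [0, 0, 0.0], [0, 0, 0.0], [0, 0, 0.01], [0, 0, 0.03], [0, 0, 0.06], [0, 0, 0.1], [0, 0, 0.135], [-0.02, 0, 0.17], [-0.05, 0, 0.2], [-0.085, 0, 0.22], [-0.12, 0, 0.23], [-0.14, 0, 0.23], [-0.15, 0, 0.23], [-0.15, 0, 0.23]], rot=[[0, 0, 0], [0, 0, 0], [0, 0, 0], [0, 0, 0], [0, 0, 0], [0, 0, 0], [0, 0, 0], [0, 0, 0], [0, 0, 0], [0, 0, 0], [0, 0, 0], [0, 0, 0], [0, 0, 0], [0, 0, 0], [0, 0, 0], [0, 0, 0], [0, 0, 0], [0, 0, 0]], grip=1, squeeze=15)

```text
time: 30.4
ee_pos: [0.5031, 0.1157, 0.2152]
eef_rot: [1.0, 0.001, 0.001, 0.001]
ft_force: [0.0, -0.3, 0.5]
width: 0.0869
grip_force: 0.0
```

```bash
python3 - <<'E'
from h import *
a=save("top","t9.png");b=save("side","s9.png")
cv2.imwrite("pics/z.png",np.hstack([cv2.resize(a[130:270,100:340],(400,233)),cv2.resize(b[110:300,150:360],(400,362))[:233]])[:,:,::-1]) if 0 else cv2.imwrite("pics/z.png",cv2.resize(b[110:300,150:390,::-1],(758,600),interpolation=cv2.INTER_CUBIC))
print(r.read_state()["width"])
E
```

```text
0.08715466258420994
```

View pics/z.png

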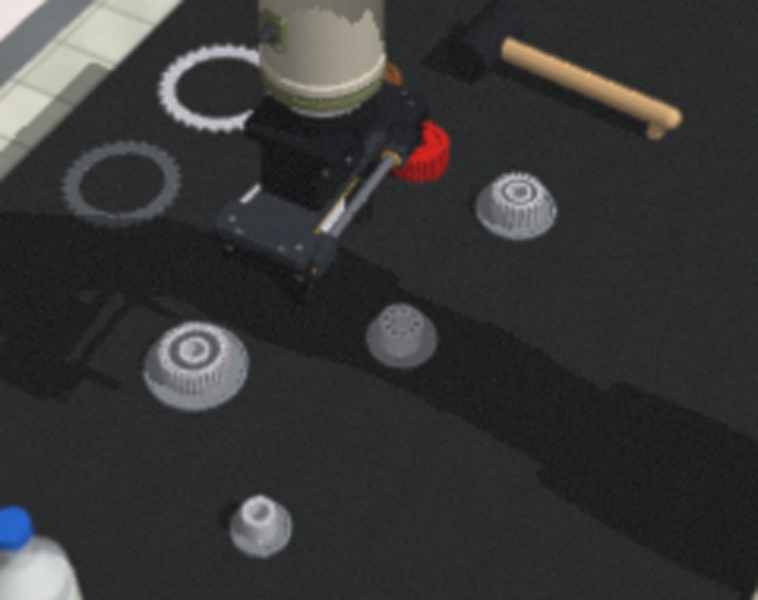

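All four parts stand upright and centred in their nests. In the crop: sleeve (260,520), bearing (402,330), small gear (517,200), big gear (196,360). Bottle and mallet are undisturbed.

```bash
python3 -c "
from bench import r
print(r.close_job())"
```

```text
the job is handed in; nothing more can be done
None
```

I took the stack apart from the top down and set the sleeve, bearing, small gear and big gear each in its own nest; all four were let go, the bottle and mallet were left alone, and the job was handed in at about 30.5 s.

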